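# Feed a lid, then hold the clamp dial of the tub-lidding press at its third notch

### The job

Close the tub that stands in the counter-top lidding press: first press the separate lid-feed treadle all the way down to its stop and let it spring back up. Then push the press's dial clockwise (seen from above) by its upright fin, past the first two notches to the third one, the mark with three dots, without running on to the end stop, and finish while holding it there with the gripper's fingers against its return spring: do not let go. Leave all the other things on the counter where they stand.

Things in the scene. Friction and masses are not known exactly. Their poses are not given: they have to be found in the camera images.
- lidder: Tub-lidding press, fixed stainless machine, 260 (x) x 240 (y) x 165 mm high without the dial, a white tub in its front opening. Origin on the dial's axis, at counter height; the body reaches 125 mm to the front (own -x), 135 mm to the back; own y is to its left, z up. The dial lies on its flat top. Place and yaw vary.
- dial_axis (a point): Point on the dial's vertical axis at the upper face of its disc (183 mm above the counter). The dial is a flat black disc, 150 mm diameter, 18 mm thick, on the press's top. On the top beside the disc, black dots in radial rows mark the notches: one dot, two dots, three dots; then a small steel block, 10 mm high, at the end stop.
- dial_fin (a point): Top centre of the dial's fin (223 mm above the counter), 55 mm from the axis; turns with the dial. The fin is an upright aluminium plate on the disc, 12 mm thick, 46 mm long along the radius (32 to 78 mm from the axis), 40 mm high. At rest it points to the front right of the press (220 degrees counterclockwise from the press's own +x); it turns across the front to the front left.
- dial (a joint): Turn of the dial, rad, clockwise from above: 0 at rest, notches at 0.45 (one dot), 0.90 (two) and 1.35 (three), end stop 1.70. A spring always drives it back to 0; the notches only make the push heavier and lighter, they do not keep it: 0.10 to 0.60 N m, i.e. 2 to 11 N at mid fin, about 7.5 N at the third notch.
- treadle_base: Fixed base of the lid-feed treadle, a low steel plate 170 (x) x 120 (y) x 18 mm with two hinge cheeks at its far end. Origin under its centre; own x points to the hinge end. It stands left or right of the press, in either place, with varying yaw.
- treadle_pad (a point): Point on top of the treadle's plate, on its centre line, where to press: 110 mm from the hinge, moves with the plate. Ribbed aluminium plate 145 mm long, 90 wide, 8 thick, hinged at its far end 34 mm above the counter; at rest the near end is raised, this point about 68 mm above the counter; at the stop the plate is level, this point 38 mm above the counter.
- treadle (a joint): Angle of the treadle's plate, rad: 0 at rest (near end up), 0.28 fully down at its stop. It springs back; pressing it at the pad takes about 7 N at first and 11 N at the stop.
- pan: Bystander: open steel pan 160 x 130 x 65 mm, loose, on the side of the press where the treadle is not; origin under its centre.
- squeeze: Bystander: squeeze bottle, 62 mm diameter, 195 mm high, standing; origin under its centre.
- cup: Bystander: small steel cup, 54 mm diameter, 34 mm high, standing on the back left corner of the press's top; origin under its centre.
- ramekin: Bystander: white ramekin, 80 mm diameter, 40 mm high, in front of the press to its right; origin under its centre.
- shaker: Bystander: glass shaker, 48 mm diameter, 90 mm high; origin under its centre.
Mind the look-alikes: they are no part of the job. What is shaped like the treadle_base but orange is not meant.

How it is judged:
By the outcome, as a careful person would: the job done as asked, in the order asked, and still so for the second after the job is handed in, while the arm keeps its last pose, push and grip.
It also fails if it takes over 48 s, if anything falls off the work surface, if the arm or the gripper's body presses on something with over 40 N, if the wrist force passes 120 N, or if a joint passes its speed limit or range.

### The arm

A 6-joint arm with a two-finger parallel gripper is mounted at the origin on the work surface. World frame = base frame: x ahead of the robot, y to its left, z up, the work surface at z = 0. Lengths are in m, angles in rad, forces in N, time in s.
With the tool pointing down it reaches from about 0.375 to 0.9 m from the base axis. Payload 3.1 kg.
Tool frame: the origin (TCP) lies on the centre line of the jaws, within the pads' length; the fingertips stand 14 mm ahead of it and the grasp point (between the pads) lies 5 mm behind it; y points along the fingers, z is the direction in which the jaws open and shut, and the axes are right-handed (so a half turn about y gives the same grasp; the last joint's range is limited). The gripper opens to 87 mm and grips with 3 to 60 N. Pads are 19 mm wide; open, the fingers measure 117 mm over their backs; the gripper's body (75 mm by 190 mm) begins 51 mm behind the grasp point.
Start: joints at [0.94, 0.527, 1.433, -0, 1.181, -0.178], TCP at [0.273, 0.562, 0.237] pointing down, gripper open.
Joint ranges: [-3.08, 3.08], [-0.75, 2.2], [0.22, 2.44], [-1.43, 4.57], [0, 2.65], [-2.85, 2.85]. Speed limits (rad/s): [2.79, 2.79, 3.14, 3.14, 3.14, 3.14].

### API

Orientations are given as a unit quaternion [x, y, z, w].
In Python, from rig import robot, vision gives the robot as it stands.
- The arm moves only by the shell command python3 -m crank 'ROWS' [FORCE]. ROWS is JSON, a list of rows, each a list of 7 numbers: the shift along the tool's x, y, z as a fraction of full scale, then the turn, a rotation vector about the tool's x, y, z as a fraction of full scale, then the gripper command: -1 is shut, 1 is fully open, values between are in proportion. In form: [[x, y, z, wx, wy, wz, grip], ...]. A call has 1 to 10 rows; each row is the pose to reach, as a shift and turn from the pose commanded when the call began, along the tool's axes at that moment, turning the shorter way round; what a row does not reach only later rows make up. Full scale, the value 1, is 50 cm for a shift and pi rad for a turn. A row lasts 1/8 s, in which the tool goes at most 62.5 mm and 10.7 degrees, less where a joint would pass 70% of its speed; a pose out of reach is approached as far as the arm can. A call with a number of a shift or a turn outside -1 to 1 is refused whole. A call with a gripper value outside its range is refused whole. The fingers move at their own pace and stop on an object; FORCE is the grip in N (left out, the last holds). Time passes only in rows, so rows that repeat a pose let the fingers close. It gives the time, the measured TCP pose, the force and the opening at its end, in the units of the state.
- robot.get_obs(): the state, without advancing time (a new reading comes with each control period).
- vision.camera(name): name is "scene" or "side" or "wrist"; returns the picture (400x640x3 uint8, blue, green, red); there is no depth.
- vision.camera_info(name): a dict with "vfov" (degrees; the focal length in pixels is half the picture's height over the tangent of half this angle, whatever the lens; pixels are square), "cx", "cy" (the principal point, pixels), "world_from_camera" (4x4, takes a point from camera to world coordinates); the wrist camera has in their place "tool_from_camera" (4x4, takes a point from camera to tool coordinates, whose origin is the TCP and whose axes are the tool frame's). Camera axes: x right, y up, looking along -z (the intrinsics and any distortion apply to the point x, -y, -z); pixel columns grow to the right and rows downward; lengths in m; the calibration is good to about 2 mm. A picture is of the moment at which its call begins: read the wrist's pose just before it. camera_info takes no time and is no camera call.
- robot.hand_in(): hands the job in, once; it reports no verdict.
The state is a dict: "time": time; "q": joint angles; "joint_velocities": joint speeds; "joint_torque": joint torques, N m; "position": TCP position; "tool_rot": TCP orientation; "ft_force": force on the tool from outside, world axes, zero at the start; "moment": the same for the moment, N m; "grip_width": finger opening in m.
Only numpy, scipy, OpenCV 4.12 (cv2) and the standard library are available. Lean on these libraries where they do the work, as an engineer would, in place of code of your own. Each camera call takes 0.05 s, during which the arm holds its last target.

## Working session

There is one attempt and no reset: what is moved stays moved. The work goes in short steps, Python scripts to look and compute and a shell command to move; the robot and the scene stay as the last step left them, time stands still between calls to the robot, and variables do not carry over. Pictures are saved under pics/ and viewed, and the job is handed in when it is done.

```bash
mkdir -p pics; ls
python3 - <<'E'
from rig import robot, vision
import cv2
o=robot.get_obs(); print(o)
for n in ("scene","side","wrist"):
    i=vision.camera_info(n); print(n,i)
    cv2.imwrite(f"pics/{n}0.png",vision.camera(n))
E
```

```text
pics
{'time': 0.0, 'q': array([ 9.39521786e-01,  5.28469572e-01,  1.43390927e+00,  1.99240236e-05,
        1.18134686e+00, -1.78534919e-01]), 'joint_velocities': array([-0.00090283, -0.00026297, -0.00072174,  0.00032955, -0.0013891 ,
        0.00035944]), 'joint_torque': array([ 2.85709802e-04, -4.40031445e+01, -1.76594692e+01,  6.33283309e-02,
        5.82116819e-02, -1.59759838e-04]), 'position': array([0.27296708, 0.5614701 , 0.23556727]), 'tool_rot': array([ 0.68975638, -0.15900965,  0.15840351, -0.68837518]), 'ft_force': array([-0.26565823, -0.00820985,  0.70322901]), 'moment': array([-0.00846167,  0.01832322,  0.00778457]), 'grip_width': 0.08704580577857783}
scene {'vfov': 49.84095251064366, 'cx': 318.1111731345835, 'cy': 194.0522294965304, 'world_from_camera': array([[-0.2901006 , -0.5306574 ,  0.7963946 ,  1.4686216 ],
       [ 0.95692323, -0.17112278,  0.23455261,  0.24925   ],
       [ 0.01181418,  0.83013235,  0.55744122,  0.82823973],
       [ 0.        ,  0.        ,  0.        ,  1.        ]])}
side {'vfov': 45.71973807998974, 'cx': 315.8336807276693, 'cy': 209.00307230178618, 'world_from_camera': array([[ 0.9586571 ,  0.22144027, -0.17871978,  0.18177177],
       [-0.28392632,  0.70231596, -0.65279257, -1.08149088],
       [-0.01903681,  0.67654748,  0.73615291,  1.34441912],
       [ 0.        ,  0.        ,  0.        ,  1.        ]])}
wrist {'vfov': 65.53555652084829, 'cx': 313.57208902450225, 'cy': 202.30888398574976, 'tool_from_camera': array([[ 4.69347446e-04, -9.57770987e-01, -2.87531764e-01,
        -7.91772145e-02],
       [ 4.80141305e-04,  2.87531978e-01, -9.57770918e-01,
        -1.47638273e-01],
       [ 9.99999775e-01,  3.11471458e-04,  5.94817812e-04,
         9.65715891e-04],
       [ 0.00000000e+00,  0.00000000e+00,  0.00000000e+00,
         1.00000000e+00]])}
```

View pics/scene0.png

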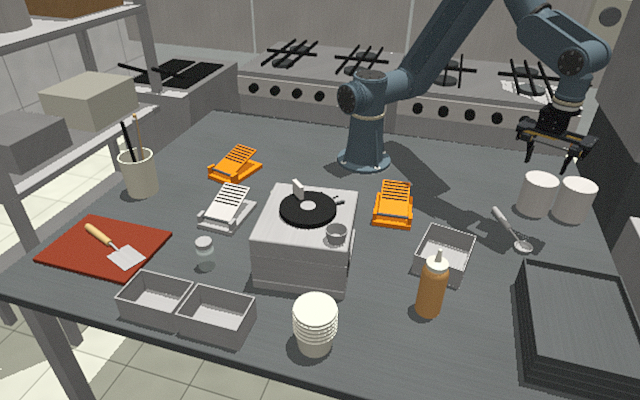

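View pics/side0.png

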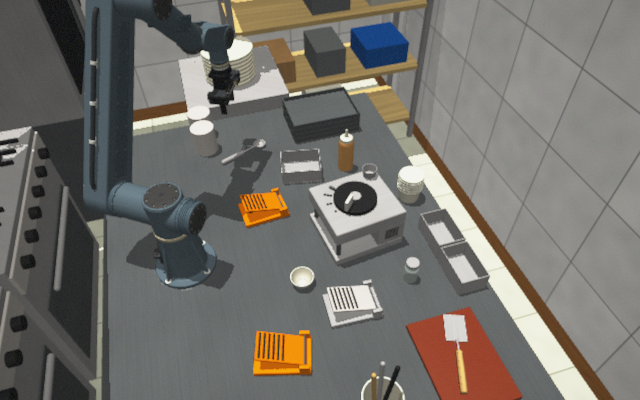

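View pics/wrist0.png

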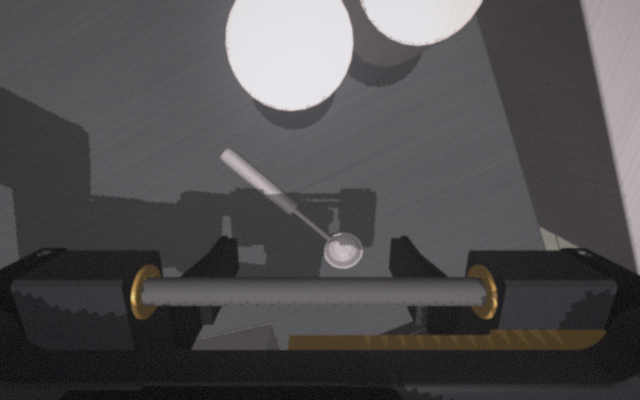

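The scene picture shows the press at about (305,235). The treadle-shaped things in it are grey at (228,207) and orange at (235,163) and (393,203). In the side picture they are grey at (352,300) and orange at (263,207) and (283,352). Only the grey one fits, since orange is ruled out. I'll confirm this in enlarged crops.

Run:
```python
import cv2
s=cv2.imread("pics/side0.png"); c=cv2.imread("pics/scene0.png")
cv2.imwrite("pics/a1.png",cv2.resize(s[160:335,300:420],None,fx=3.4,fy=3.4,interpolation=cv2.INTER_CUBIC)) # 408x595
cv2.imwrite("pics/a2.png",cv2.resize(c[170:300,190:370],None,fx=4.4,fy=4.4,interpolation=cv2.INTER_CUBIC))
```

```text
(no output)
```

View pics/a1.png

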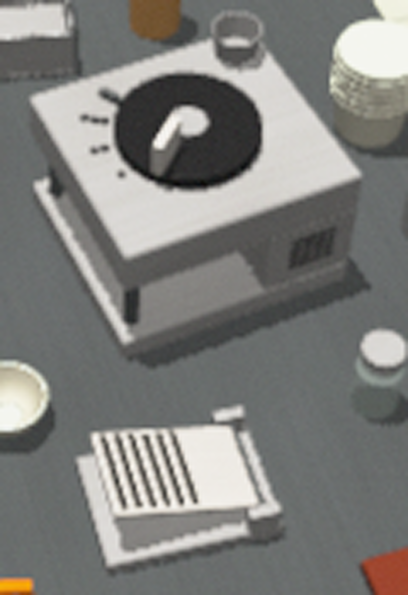

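View pics/a2.png

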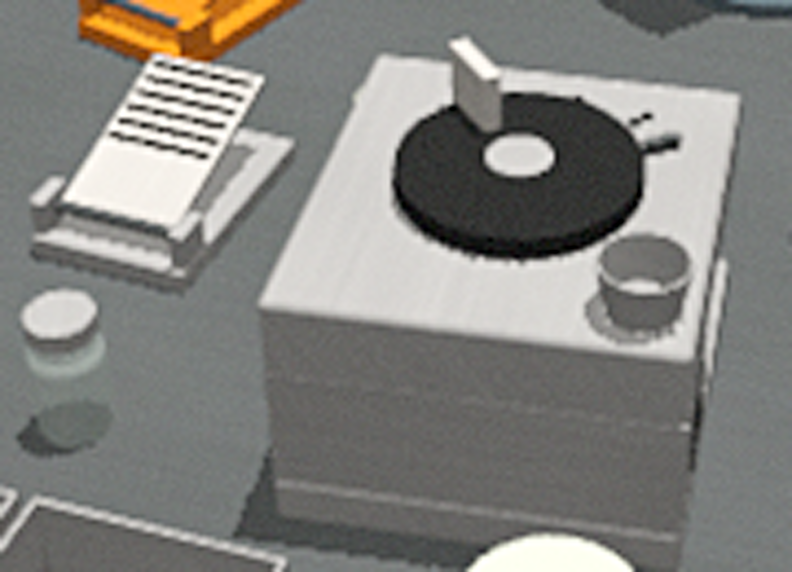

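```bash
cat > h.py <<'E'
import numpy as np
from rig import robot, vision
def ray(n,u,v):
    i=vision.camera_info(n); f=200/np.tan(np.radians(i['vfov']/2)); T=i['world_from_camera']
    d=T[:3,:3]@np.array([(u-i['cx'])/f,-(v-i['cy'])/f,-1]); return T[:3,3],d/np.linalg.norm(d)
def plane(n,u,v,z):
    o,d=ray(n,u,v); return o+d*(z-o[2])/d[2]
def tri(a,b):
    A=[];B=[]
    M=np.zeros((3,3));r=np.zeros(3)
    L=[ray("side",*a),ray("scene",*b)]
    for o,d in L:
        P=np.eye(3)-np.outer(d,d);M+=P;r+=P@o
    p=np.linalg.solve(M,r); return p,[np.linalg.norm((np.eye(3)-np.outer(d,d))@(p-o))*1e3 for o,d in L]
S=lambda x,y:(300+(x+.5)/3.4-.5,160+(y+.5)/3.4-.5)
C=lambda x,y:(190+(x+.5)/4.4-.5,170+(y+.5)/4.4-.5)
E
python3 - <<'E'
from h import *
np.set_printoptions(precision=4,suppress=True)
print("press top side")
for p in [(30,98),(128,258),(360,178),(215,38)]: print(p,plane("side",*S(*p),.165))
print("press top scene")
for p in [(378,57),(740,95),(690,358),(262,307)]: print(p,plane("scene",*C(*p),.165))
print("hub",tri(S(190,122),C(519,155)))
print("disc l/r scene",plane("scene",*C(394,172),.183),plane("scene",*C(644,168),.183))
print("disc top/bot side",plane("side",*S(115,128),.183),plane("side",*S(262,128),.183))
print("base near side",[plane("side",*S(*p),.018) for p in [(80,457),(108,567),(225,410),(280,530)]])
print("base scene",[plane("scene",*C(*p),.018) for p in [(292,140),(35,245),(183,283)]])
print("plate near corners",tri(S(92,432),C(152,55)),tri(S(115,515),C(264,75)))
print("plate far ",tri(S(258,506),C(180,228)),tri(S(230,428),C(65,205)))
print("dots/stop side",[plane("side",*S(*p),.165) for p in [(122,175),(99,150),(95,119),(109,96)]])
print("fin top",tri(S(168,126),C(475,55)))
E
```

```text
press top side
(30, 98) [0.4713 0.0662 0.165 ]
(128, 258) [ 0.501  -0.1672  0.165 ]
(360, 178) [ 0.7502 -0.1388  0.165 ]
(215, 38) [0.6849 0.0937 0.165 ]
press top scene
(378, 57) [ 0.502  -0.1634  0.165 ]
(740, 95) [0.4733 0.0717 0.165 ]
(690, 358) [0.7269 0.101  0.165 ]
(262, 307) [ 0.7569 -0.13    0.165 ]
hub (array([ 0.6088, -0.0333,  0.1858]), [np.float64(1.6035505271775479), np.float64(1.6035505271775838)])
disc l/r scene [ 0.6416 -0.0975  0.183 ] [0.5933 0.0398 0.183 ]
disc top/bot side [ 0.5363 -0.0178  0.183 ] [ 0.676 -0.062  0.183]
base near side [array([ 0.4197, -0.2735,  0.018 ]), array([ 0.4097, -0.3925,  0.018 ]), array([ 0.5711, -0.2642,  0.018 ]), array([ 0.573 , -0.4032,  0.018 ])]
base scene [array([ 0.4153, -0.2732,  0.018 ]), array([ 0.5858, -0.3902,  0.018 ]), array([ 0.5923, -0.2749,  0.018 ])]
plate near corners (array([ 0.4384, -0.3356,  0.1117]), [np.float64(30.031758613272576), np.float64(30.031758613272586)]) (array([ 0.4097, -0.3285,  0.0444]), [np.float64(32.55607579859256), np.float64(32.55607579859245)])
plate far  (array([ 0.5485, -0.3357,  0.0012]), [np.float64(33.73756245148036), np.float64(33.737562451480606)]) (array([ 0.5707, -0.3388,  0.0686]), [np.float64(27.82792250554944), np.float64(27.82792250554938)])
dots/stop side [array([ 0.5285, -0.0648,  0.165 ]), array([ 0.5171, -0.0256,  0.165 ]), array([0.5263, 0.017 , 0.165 ]), array([0.55  , 0.0443, 0.165 ])]
fin top (array([ 0.5724, -0.071 ,  0.2269]), [np.float64(0.12667830071763414), np.float64(0.12667830071755956)])
```

```bash
cat >> h.py <<'E'
from scipy.spatial.transform import Rotation as Ro
np.set_printoptions(precision=4,suppress=True)
def rows(target, Rt=None):
    o=robot.get_obs(); R=Ro.from_quat(o['tool_rot'])
    s=R.inv().apply(np.array(target)-o['position'])/.5
    w=(R.inv()*(Rt if Rt is not None else R)).as_rotvec()/np.pi
    print("pos",o['position'],"\nR",R.as_matrix(),"\nshift",s,"rot",w)
E
python3 - <<'E'
from h import *
print("plate near corners",tri(S(92,432),C(264,75)),tri(S(115,515),C(152,55)))
print("plate far ",tri(S(258,506),C(65,205)),tri(S(230,428),C(180,228)))
rows([.40,.30,.32])
E
```

```text
plate near corners (array([ 0.4265, -0.287 ,  0.0792]), [np.float64(1.3503361582545594), np.float64(1.350336158254541)]) (array([ 0.4217, -0.3771,  0.0771]), [np.float64(0.9431479861173151), np.float64(0.9431479861172725)])
plate far  (array([ 0.5577, -0.3814,  0.0339]), [np.float64(0.9240980332152546), np.float64(0.9240980332155623)]) (array([ 0.5615, -0.2934,  0.036 ]), [np.float64(2.947807571224109), np.float64(2.9478075712242355)])
pos [0.2731 0.5616 0.2358] 
R [[ 0.8992 -0.001   0.4375]
 [-0.4375 -0.0014  0.8992]
 [-0.0003 -1.     -0.0016]] 
shift [ 0.4571 -0.168  -0.3597] rot [0. 0. 0.]
```

Run:
```python
from h import *
for a,t in ((40,[.42,.25,.36]),(70,[.45,0,.36]),(107,[.457,-.333,.2])):
    R=Ro.from_quat(robot.get_obs()['tool_rot']); rows(t,R*Ro.from_euler('y',a,degrees=True))
```

```text
pos [0.2731 0.5616 0.2358] 
R [[ 0.8992 -0.001   0.4375]
 [-0.4375 -0.0014  0.8992]
 [-0.0003 -1.     -0.0016]] 
shift [ 0.5368 -0.2479 -0.4322] rot [-0.      0.2222 -0.    ]
pos [0.2731 0.5616 0.2358] 
R [[ 0.8992 -0.001   0.4375]
 [-0.4375 -0.0014  0.8992]
 [-0.0003 -1.     -0.0016]] 
shift [ 0.8095 -0.2472 -0.8556] rot [0.     0.3889 0.    ]
pos [0.2731 0.5616 0.2358] 
R [[ 0.8992 -0.001   0.4375]
 [-0.4375 -0.0014  0.8992]
 [-0.0003 -1.     -0.0016]] 
shift [ 1.1135  0.0736 -1.4478] rot [-0.      0.5944  0.    ]
```

```bash
python3 -m crank '[[0.1,-0.2,-0.1,0,0.06,0,-1],[0.25,-0.25,-0.2,0,0.12,0,-1],[0.4,-0.25,-0.32,0,0.18,0,-1],[0.54,-0.25,-0.43,0,0.24,0,-1],[0.6,-0.25,-0.53,0,0.3,0,-1],[0.67,-0.25,-0.64,0,0.35,0,-1],[0.74,-0.25,-0.75,0,0.39,0,-1],[0.81,-0.25,-0.86,0,0.39,0,-1],[0.81,-0.25,-0.86,0,0.39,0,-1],[0.81,-0.25,-0.86,0,0.39,0,-1]]' 20
python3 - <<'E'
from h import *
R=Ro.from_quat(robot.get_obs()['tool_rot'])
rows([.457,-.333,.16],R*Ro.from_euler('y',37,degrees=True))
E
```

```text
time: 1.4
position: [0.4479, 0.0041, 0.3614]
tool_rot: [0.472, -0.526, 0.526, -0.473]
ft_force: [0.3, 0.1, -0.3]
grip_width: 0.0019
pos [0.4479 0.0041 0.3614] 
R [[-0.1071  0.0004  0.9943]
 [-0.9943  0.0001 -0.1071]
 [-0.0002 -1.      0.0004]] 
shift [0.6684 0.4027 0.0901] rot [ 0.      0.2056 -0.    ]
```

```bash
python3 -m crank '[[0.11,0,0.01,0,0.05,0,-1],[0.22,0,0.03,0,0.1,0,-1],[0.33,0,0.04,0,0.15,0,-1],[0.44,0.05,0.06,0,0.2,0,-1],[0.55,0.15,0.08,0,0.206,0,-1],[0.668,0.25,0.09,0,0.206,0,-1],[0.668,0.35,0.09,0,0.206,0,-1],[0.668,0.4,0.09,0,0.206,0,-1],[0.668,0.4,0.09,0,0.206,0,-1]]' 20
python3 - <<'E'
from h import *
import cv2
rows([.457,-.333,.052])
for n in ("side","scene","wrist"): cv2.imwrite(f"pics/{n}1.png",vision.camera(n))
s=cv2.imread("pics/side1.png");c=cv2.imread("pics/scene1.png")
cv2.imwrite("pics/b.png",np.hstack([cv2.resize(s[210:340,290:410],(370,400)),cv2.resize(c[130:250,180:300],(400,400))]))
E
```

```text
time: 2.52
position: [0.4552, -0.3296, 0.1584]
tool_rot: [-0.281, 0.652, -0.647, 0.28]
ft_force: [-0.2, -0.5, 0.1]
grip_width: 0.0009
pos [ 0.4552 -0.3296  0.1584] 
R [[-0.6855 -0.0052  0.7281]
 [-0.7281  0.0056 -0.6855]
 [-0.0005 -1.     -0.0076]] 
shift [0.0026 0.2128 0.0089] rot [0. 0. 0.]
```

View pics/b.png

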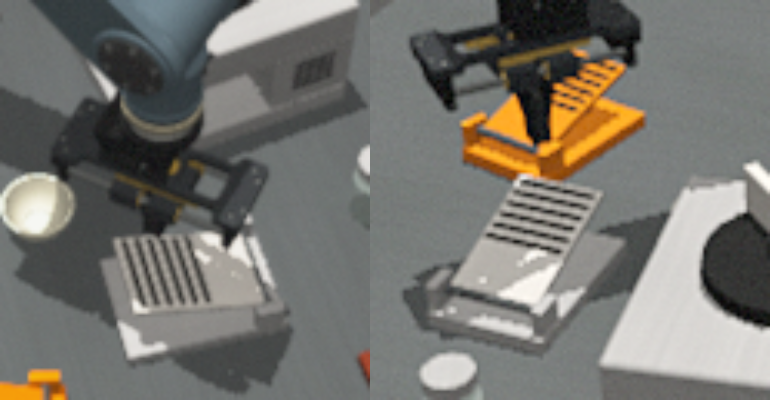

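View pics/wrist1.png

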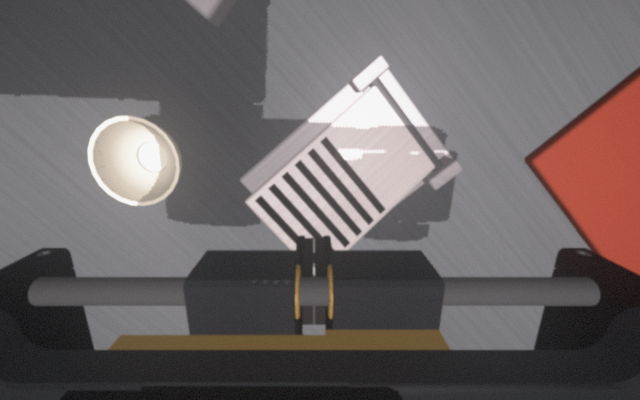

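The wrist view shows the closed fingertips at about (313,240), over the ribbed half of the grey treadle. The ramekin is at (135,160), clear of them. Pressing down.

```bash
python3 -m crank '[[0.003,0.1,0.01,0,0,0,-1],[0.003,0.15,0.01,0,0,0,-1],[0.003,0.17,0.01,0,0,0,-1],[0.003,0.19,0.01,0,0,0,-1],[0.003,0.205,0.01,0,0,0,-1],[0.003,0.21,0.01,0,0,0,-1],[0.003,0.21,0.01,0,0,0,-1]]' 20
python3 - <<'E'
from h import *
print(robot.get_obs()['position'],robot.get_obs()['ft_force'])
import cv2
cv2.imwrite("pics/s2.png",cv2.resize(vision.camera("side")[210:340,290:410],(480,520)))
E
```

```text
time: 3.55
position: [0.4594, -0.3359, 0.0592]
tool_rot: [0.282, -0.648, 0.649, -0.281]
ft_force: [-5.1, 0.2, 8.1]
grip_width: 0.0007
[ 0.4594 -0.3359  0.0592] [-5.1091  0.2161  8.1457]
```

View pics/s2.png

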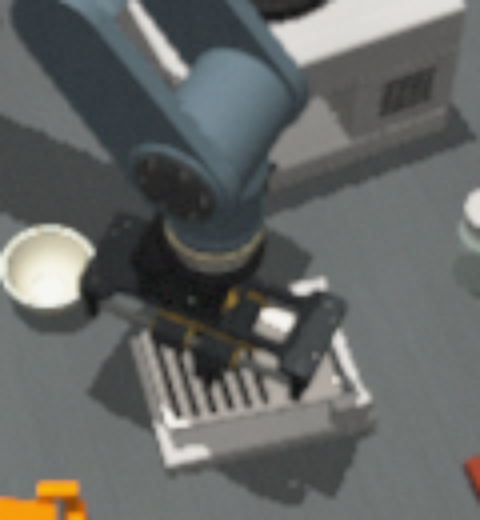

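```bash
python3 -m crank '[[0,0.01,0,0,0,0,-1],[0,0.02,0,0,0,0,-1],[0,0.02,0,0,0,0,-1]]' 20;  python3 -m crank '[[0,0.01,0,0,0,0,-1],[0,0.01,0,0,0,0,-1]]' 20; python3 -m crank '[[0,0.01,0,0,0,0,-1],[0,0.01,0,0,0,0,-1]]' 20
```

```text
time: 3.98
position: [0.4593, -0.3359, 0.052]
tool_rot: [0.282, -0.648, 0.65, -0.281]
ft_force: [-8.6, 2.3, 25.8]
grip_width: 0.0004
time: 4.22
position: [0.4593, -0.336, 0.0514]
tool_rot: [0.282, -0.647, 0.65, -0.281]
ft_force: [-14.4, 5.6, 55.7]
grip_width: 0.0005
time: 4.47
position: [0.4593, -0.336, 0.0507]
tool_rot: [0.282, -0.647, 0.65, -0.281]
ft_force: [-18.8, 12.1, 84.7]
grip_width: 0.0004
```

The stop is clearly reached: the force jumps to over 25 N at tip height 38 mm. Releasing straight up.

```bash
python3 -m crank '[[0,-0.03,0,0,0,0,-1],[0,-0.08,0,0,0,0,-1],[0,-0.14,0,0,0,0,-1],[0,-0.24,0,0,0,0,-1],[0,-0.36,0,0,0,0,-1],[0,-0.46,0,0,0,0,-1],[0,-0.5,0,0,0,0,-1],[0,-0.5,0,0,0,0,-1]]' 20
python3 - <<'E'
from h import *
import cv2
o=robot.get_obs()
s=vision.camera("side");c=vision.camera("scene")
cv2.imwrite("pics/c.png",np.hstack([cv2.resize(s[160:340,290:410],(400,600)),cv2.resize(c[150:300,180:300],(400,600))]))
R=Ro.from_quat(o['tool_rot'])
ang=np.degrees(np.arctan2(R.as_matrix()[1,2],R.as_matrix()[0,2]));print("psi",ang)
E
```

```text
time: 5.48
position: [0.4609, -0.3362, 0.2905]
tool_rot: [0.28, -0.646, 0.652, -0.282]
ft_force: [-0.9, -0.5, 0.3]
grip_width: 0.0005
psi -43.18843654166203
```

View pics/c.png

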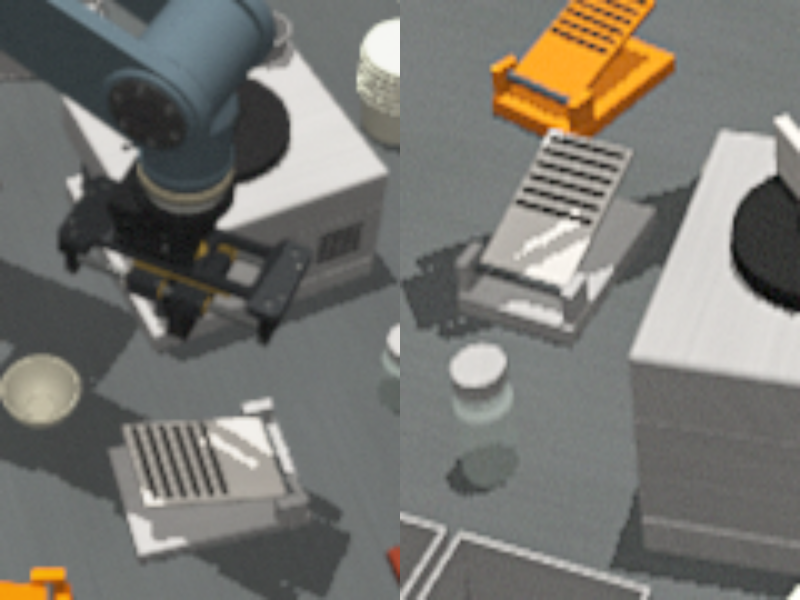

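Run:
```python
from h import *
rows([.572,-.072,.30])
```

```text
pos [ 0.4595 -0.3349  0.2868] 
R [[-0.6846  0.0006  0.7289]
 [-0.7289 -0.0005 -0.6846]
 [-0.     -1.      0.0008]] 
shift [-0.5373 -0.0265 -0.1959] rot [0. 0. 0.]
```

```bash
python3 -m crank '[[-0.1,-0.027,-0.04,0,0,0,0],[-0.2,-0.027,-0.075,0,0,0,0],[-0.3,-0.027,-0.11,0,0,0,0],[-0.4,-0.027,-0.15,0,0,0,0],[-0.5,-0.027,-0.18,0,0,0,0],[-0.537,-0.027,-0.196,0,0,0,0],[-0.537,-0.027,-0.196,0,0,0,0]]' 20
python3 - <<'E'
from h import *
import cv2
rows([.572,-.072,.205])
cv2.imwrite("pics/w3.png",vision.camera("wrist"))
s=vision.camera("side");c=vision.camera("scene")
cv2.imwrite("pics/side3.png",s);cv2.imwrite("pics/scene3.png",c)
cv2.imwrite("pics/d.png",np.hstack([cv2.resize(s[160:260,300:410],(440,400)),cv2.resize(c[150:250,250:350],(360,400))]))
E
```

```text
time: 6.45
position: [0.5716, -0.0717, 0.2986]
tool_rot: [-0.282, 0.649, -0.648, 0.281]
ft_force: [-0.4, -1.5, -0.6]
grip_width: 0.0433
pos [ 0.5716 -0.0717  0.2986] 
R [[-0.683  -0.0027  0.7304]
 [-0.7304  0.0002 -0.683 ]
 [ 0.0017 -1.     -0.0021]] 
shift [-0.0003  0.1871  0.0014] rot [0. 0. 0.]
```

View pics/w3.png

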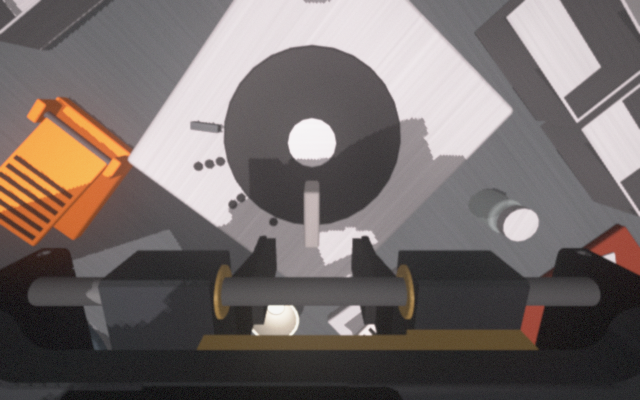

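View pics/d.png

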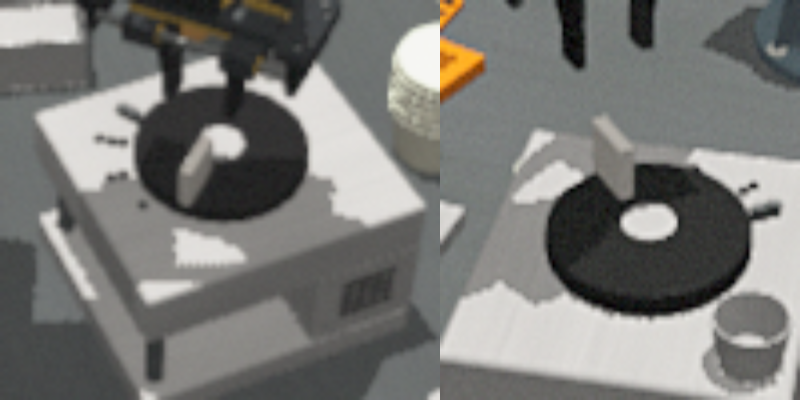

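The wrist view shows the hub at (312,142). The fin is upright from (312,183) to (311,247) and centred between the fingers at x=262 and 362. The row of three dots is at (210,163), with the stop block at (206,127). Next I'll get the axis and the dot angles by rays.

Run:
```python
from h import *
o=robot.get_obs();i=vision.camera_info("wrist");f=200/np.tan(np.radians(i['vfov']/2));R=Ro.from_quat(o['tool_rot'])
T=i['tool_from_camera']
def wp(u,v,z):
    d=R.apply(T[:3,:3]@np.array([(u-i['cx'])/f,-(v-i['cy'])/f,-1])); p=o['position']+R.apply(T[:3,3])
    return p+d*(z-p[2])/d[2]
h=wp(312,142,.186);print("hub",h)
for n,p,z in (("fin out",(311.5,247),.223),("fin in",(312,183),.223),("d1",(273,222),.165),("d2",(237,201),.165),("d3",(209.5,164),.165),("stop",(206,127),.175)):
    q=wp(*p,z);d=q-h;print(n,q,np.hypot(*d[:2]),np.degrees(np.arctan2(d[1],d[0]))%360)
```

```text
hub [ 0.607  -0.0338  0.186 ]
fin out [ 0.5534 -0.0902  0.223 ] 0.07775309794360737 226.45106934588983
fin in [ 0.5892 -0.053   0.223 ] 0.02609921657683443 227.05295681862813
d1 [ 0.5256 -0.0649  0.165 ] 0.08714043340102062 200.86668259372837
d2 [ 0.5159 -0.0266  0.165 ] 0.09139577210190605 175.4808719711318
d3 [0.5236 0.0145 0.165 ] 0.09638054203985129 149.86542812035108
stop [0.5491 0.0365 0.175 ] 0.09107745588408525 129.43022779949285
```

```bash
python3 -m crank '[[0.004,0.08,0.001,0,0,0,0],[0.004,0.15,0.001,0,0,0,0],[0.004,0.187,0.001,0,0,0,0],[0.004,0.187,0.001,0,0,0,0],[0.004,0.187,0.001,0,0,0,-1],[0.004,0.187,0.001,0,0,0,-1],[0.004,0.187,0.001,0,0,0,-1],[0.004,0.187,0.001,0,0,0,-1]]' 15
python3 - <<'E'
from h import *
import cv2
rows([.5704,-.0737,.205])
cv2.imwrite("pics/w4.png",vision.camera("wrist"))
for a in np.linspace(7.735,77.35,10): r=np.radians(a);print(round(.11*(np.cos(r)-1),4),round(-.11*np.sin(r),4),round(a/180,4))
E
```

```text
time: 7.6
position: [0.5685, -0.0721, 0.2066]
tool_rot: [-0.282, 0.652, -0.647, 0.279]
ft_force: [-4.5, 4.9, 8.3]
grip_width: 0.0121
pos [ 0.5685 -0.0721  0.2066] 
R [[-0.6851 -0.0061  0.7284]
 [-0.7285  0.0049 -0.6851]
 [ 0.0006 -1.     -0.0078]] 
shift [-0.0003  0.0032  0.005 ] rot [0. 0. 0.]
-0.001 -0.0148 0.043
-0.004 -0.0293 0.0859
-0.0089 -0.0433 0.1289
-0.0157 -0.0566 0.1719
-0.0241 -0.0687 0.2149
-0.0342 -0.0797 0.2578
-0.0456 -0.0892 0.3008
-0.0582 -0.097 0.3438
-0.0717 -0.1031 0.3868
-0.0859 -0.1073 0.4297
```

View pics/w4.png

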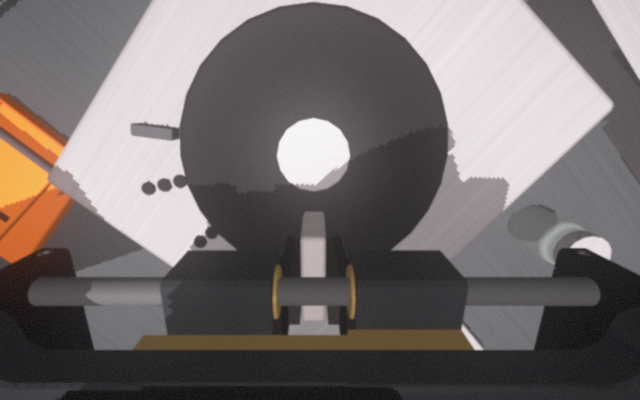

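```bash
python3 -m crank '[[-0.001,0,-0.015,0,0.043,0,-1],[-0.004,0,-0.029,0,0.086,0,-1],[-0.009,0,-0.043,0,0.129,0,-1],[-0.016,0,-0.057,0,0.172,0,-1],[-0.024,0,-0.069,0,0.215,0,-1],[-0.034,0,-0.08,0,0.258,0,-1],[-0.046,0,-0.089,0,0.301,0,-1],[-0.058,0,-0.097,0,0.344,0,-1],[-0.058,0,-0.097,0,0.344,0,-1]]' 15
cat >> h.py <<'E'
def st():
    o=robot.get_obs();M=Ro.from_quat(o['tool_rot']).as_matrix();p=o['position'];ax=np.array([.608,-.0335])
    d=p[:2]-ax;print("t",o['time'],"pos",p,"r",np.hypot(*d),"theta pos",np.degrees(np.arctan2(d[1],d[0]))%360,"theta yaw",np.degrees(np.arctan2(M[1,0],M[0,0]))%360,"F",o['ft_force'],"w",o['grip_width'],"q",o['q'])
E
python3 -c "
from h import *
import cv2
st();cv2.imwrite('pics/w5.png',vision.camera('wrist'))"
```

```text
time: 8.78
position: [0.5527, -0.0205, 0.2066]
tool_rot: [-0.09, -0.7, 0.702, 0.094]
ft_force: [-7.2, -4.6, 4.7]
grip_width: 0.0126
t 8.775 pos [ 0.5527 -0.0205  0.2066] r 0.05681149838388179 theta pos 166.81217443086504 theta yaw 164.99667625402887 F [-7.2067 -4.5712  4.7333] w 0.0126352571445028 q [-0.237   0.4716  1.6416 -0.0047  1.034   1.598 ]
```

View pics/w5.png

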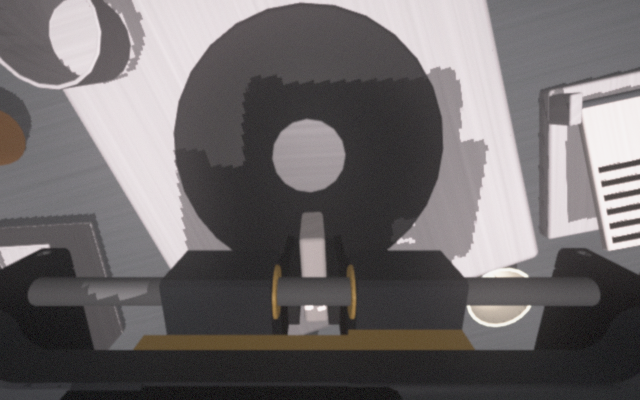

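```bash
python3 -m crank '[[-0.001,0,-0.016,0,0.043,0,-1],[-0.003,0,-0.024,0,0.066,0,-1],[-0.005,0,-0.032,0,0.086,0,-1],[-0.005,0,-0.032,0,0.086,0,-1],[-0.005,0,-0.032,0,0.086,0,-1]]' 15
python3 -c "
from h import *
import cv2
st();cv2.imwrite('pics/w6.png',vision.camera('wrist'))
s=vision.camera('side');c=vision.camera('scene')
cv2.imwrite('pics/e.png',np.hstack([cv2.resize(s[160:260,300:410],(440,400)),cv2.resize(c[150:250,250:350],(360,400))]))"
```

```text
time: 9.45
position: [0.5588, -0.0051, 0.2066]
tool_rot: [-0.184, -0.681, 0.683, 0.189]
ft_force: [-7.5, -1.5, 5.9]
grip_width: 0.0123
t 9.45 pos [ 0.5588 -0.0051  0.2066] r 0.056804272115049105 theta pos 150.04609258815316 theta yaw 149.47391994456441 F [-7.4632 -1.5056  5.8909] w 0.01229400320586717 q [-0.2081  0.4793  1.6267 -0.0023  1.0429  1.8967]
```

View pics/w6.png

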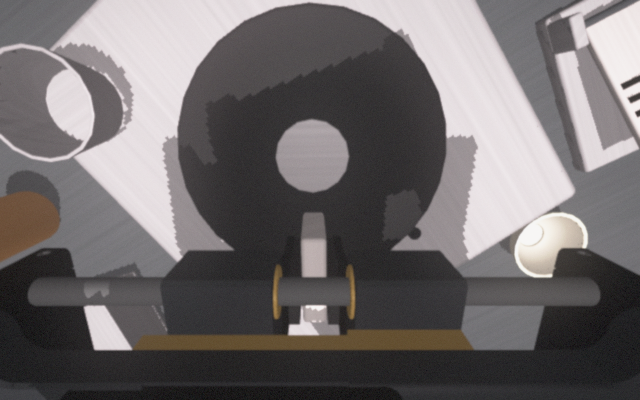

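View pics/e.png

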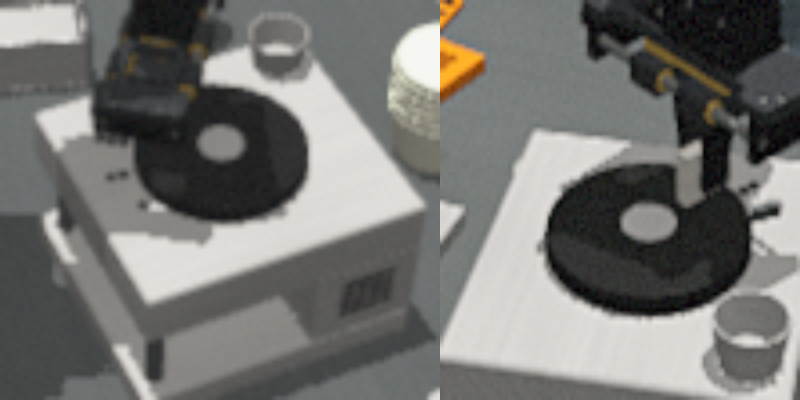

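```bash
python3 -m crank '[[0,0,0,0,0,0,-1],[0,0,0,0,0,0,-1],[0,0,0,0,0,0,-1],[0,0,0,0,0,0,-1],[0,0,0,0,0,0,-1],[0,0,0,0,0,0,-1]]' 15
python3 -c "
from h import *
import cv2
st();cv2.imwrite('pics/side7.png',vision.camera('side'))"
```

```text
time: 10.35
position: [0.5588, -0.0051, 0.2066]
tool_rot: [-0.184, -0.681, 0.683, 0.189]
ft_force: [-7.7, -0.6, 6.1]
grip_width: 0.0117
t 10.35 pos [ 0.5588 -0.0051  0.2066] r 0.05682715422230144 theta pos 150.0374559771338 theta yaw 149.4679221700748 F [-7.7095 -0.569   6.1152] w 0.011660261592661533 q [-0.2081  0.4793  1.6267 -0.0022  1.0428  1.8967]
```

View pics/side7.png

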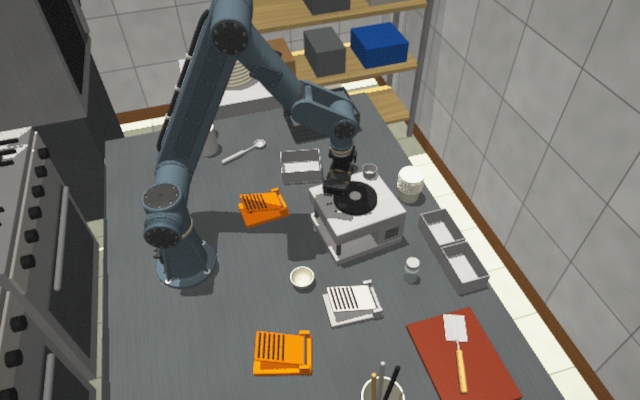

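```bash
python3 -c "
from h import *
import cv2
cv2.imwrite('pics/scene7.png',vision.camera('scene'))"
```

```text
(no output)
```

View pics/scene7.png

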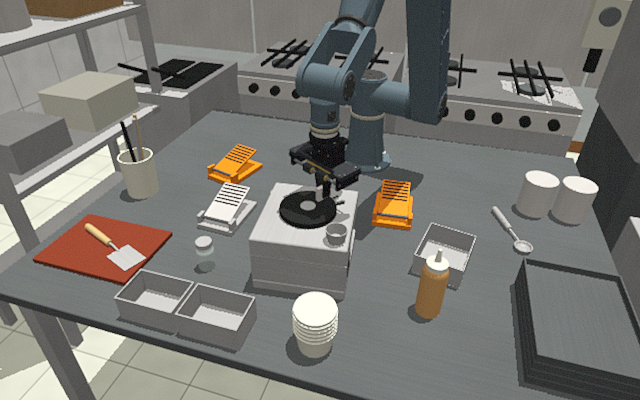

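The squeeze bottle (432,285), pan, cup and shaker stand where they were, and the treadle is back up. The fin is held at the three-dot mark.

```bash
python3 -c "
from h import *
print(robot.hand_in()); st()"
```

```text
the job is handed in; nothing more can be done
None
the job is handed in; nothing more can be done
```

The job is done and handed in at about 10.4 s on the robot's clock. The hand-in gave no verdict.

- **Treadle:** I pressed the grey treadle with closed fingers until the force jumped at fingertip height 38 mm, its stop. I then lifted off, and the pictures show it back up. I pressed further than needed: the last reading was about 87 N in total at the wrist, below the 120 N limit.
- **Dial:** I gripped the fin and swept it clockwise past the first two notches. The fingers still hold it at the three-dot mark with a 15 N grip. The last readings put the fin at 149.5° by tool yaw and 150.0° by tool position, against a target of about 149.6°. That is roughly 1.34–1.35 rad, short of the end stop, and it stayed steady for 0.9 s before hand-in.
- **Disagreements:** The two angle readings differ by about 0.6°. The grip sits about 2 mm further from the axis than planned. About 6 N of steady vertical force remained at the wrist, probably friction in the grip.
- **Other things on the counter:** The final pictures show the pan, squeeze bottle, cup, ramekin and shaker where they stood.

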